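Set the phone stand's boom to its length ring and lock it

TASK

Set the phone stand on the bench to length for the product photos: from above, take the fingers round the steel inner tube just behind the phone clamp's tilt handle, push it outwards with the cam lever still open until the black length ring on the tube stands level with the mouth of the locking collar, and hold it there (let go and it slides back in) while you squeeze the cam lever fully shut along the tube. Do not let go afterwards: finish with the fingers still firmly holding the tube at its mark with the lever shut, and leave the other things on the bench where they are.

Things in the scene. Friction and masses are not known exactly. Their poses are not given: they have to be found in the camera images.
- phone_stand: Phone stand, fixed (all sizes here and below in mm): dark steel base disc 150 dia x 14 high, upright aluminium column 18 dia on its centre (origin at the underside), and a boom that climbs 18 degrees from level away from the column. The boom's outer tube (aluminium, 22 dia, 150 long) ends in a black locking collar 30 dia, 30 long. Its x points level, the way the boom points.
- collar_mouth (a point): Centre of the locking collar's mouth, on the boom's axis, 105 ahead of the column and 165 above the bench. Axes: x out along the boom (climbing 18 degrees), y level, to the left when looking along x, z upwards across the boom. Behind this plane the collar takes up y -15 to +20 (the ears with the lever's pin are on the +y side), z -15 to +15. Ahead of it only tube and lever.
- inner_tube: The sliding part: steel tube 16 dia out of the collar, at its end a knuckle with phone clamp and tilt handle. Axes as collar_mouth; origin on the tube's axis in the knuckle's flat rear face (22 wide, 20 high), at the start 20 ahead of the mouth (tube fully in). Slides out up to 85. With the lever open a push of 1 to 2 N moves it and its weight slides it back in; lever shut, it is clamped.
- tilt_handle (a point): Point on the rear side of the round tilt handle, which a finger beside the tube can push: a black bar 18 dia that sticks out from the knuckle to the -y side, y -11 to -56, its rear in the plane of inner_tube's origin. The grey phone clamp bar is 16 ahead of that plane (y -48 to +48, z +10 to +30, jaws to 58 ahead, z up to +32); on the +y side nothing but the lever is below z +10.
- length_ring (a point): Centre of the black length ring (3 wide) round the inner tube, 48 behind the plane of the knuckle's and handle's rear; hidden inside the collar until the tube is pushed out. It must stand level with collar_mouth, which is when that plane is 48 ahead of the mouth (28 of travel).
- cam_lever (a joint): Metal cam lever's angle, rad: 0 fully shut at its stop, larger is open; starts at 0.36 to 0.46. From above it shuts clockwise, tip towards the tube. It stays where left. Below about 0.33 the cam bites: up to 10 N near the tip shuts it, and it drags the tube inwards with up to 20 N. Shut, the blade lies along the tube at y 9.5 to 14.5, so tube and blade together measure 22.5 (y -8 to +14.5).
- lever_pin (a point): The lever's pin on the collar: 10 behind collar_mouth, 12 to +y, pin axis along the collar's z. The blade is 52 long from here, 5 thick, 14 high (z -8 to +6 about the tube's axis).
- lever_tip (a point): Outer end of the lever's blade, mid thickness and mid height: shut, 42 ahead of the mouth at y +12; at 0.46 rad it is 36.6 ahead at y +35 (outer corner y +37.5).
- glass_dish: Bystander: round glass dish 92 dia, 22 high, on a 150 square marble tile 10 thick in front of the stand, below the boom's end. Origin at its underside. Leave it.
- ring_cone: Bystander: white ceramic ring cone 54 dia, 76 high, beside the stand on its -y side, below the boom. Origin at its underside. Leave it.
- crimp_tool: Bystander: crimping pliers 155 long, flat on the bench beside the stand on its +y side. Leave it.
- wire_spool: Bystander: wire spool 42 dia, 22 high, in the wooden tray on the right. Leave it.
- bead_jar: Bystander: glass bead jar 48 dia, 70 high, ahead on the left. Leave it.

How it is judged:
On the way, in this order (a step that is already met when the one before it is completed fails the run):
1. the fingers hold the tube with its length ring level with the collar's mouth (within 4 mm), the lever still open (x of length_ring in the frame of collar_mouth between -0.004 and 0.004 m and value of joint cam_lever above 0.2 rad and contact force between the fingers and inner_tube above 0.2 N), for 0.2 s.
2. the lever is shut with the tube still held at its mark (x of length_ring in the frame of collar_mouth between -0.004 and 0.004 m and value of joint cam_lever below 0.07 rad and contact force between the fingers and inner_tube above 0.2 N), for 0.2 s.
At the end, for the whole second after the job is handed in: The length ring stands level with the collar's mouth within 4 mm, the cam lever is shut (under 0.07 rad), the tube is still, and the fingers still hold it with at least 2 N; it was at the mark and held before the lever was closed; the bystanders have not been moved (x of length_ring in the frame of collar_mouth between -0.004 and 0.004 m and value of joint cam_lever below 0.07 rad and contact force between the fingers and inner_tube above 2 N and linear speed of inner_tube below 0.01 m/s); the arm keeps its last pose, push and grip.
It fails at once if a bystander is moved more than 2 cm (distance of any of glass_dish, ring_cone, crimp_tool, wire_spool, bead_jar from where it was at the start of the episode above 0.02 m).
It also fails if it takes over 32 s, if anything falls off the work surface, if the arm or the gripper's body presses on something with over 40 N, if the wrist force passes 120 N, or if a joint passes its speed limit or range.

ROBOT

A 6-joint arm with a two-finger parallel gripper is mounted at the origin on the work surface. World frame = base frame: x ahead of the robot, y to its left, z up, the work surface at z = 0. Lengths are in m, angles in rad, forces in N, time in s.
With the tool pointing down it reaches from about 0.375 to 0.9 m from the base axis. Payload 3.1 kg.
Tool frame: the origin (TCP) lies at the very end of the fingers, on their centre line; the grasp point (between the pads) lies 19 mm behind it; z points along the fingers, y is the line along which they close (so a half turn about z gives the same grasp; the last joint's range is limited). The gripper opens to 87 mm and grips with 3 to 60 N. Pads are 19 mm wide; open, the fingers measure 117 mm over their backs; the gripper's body (75 mm by 190 mm) begins 51 mm behind the grasp point.
Start: joints at [1.062, 0.527, 1.433, -0, 1.181, -0.178], TCP at [0.202, 0.591, 0.223] pointing down, gripper open.
Joint ranges: [-3.08, 3.08], [-0.75, 2.2], [0.22, 2.44], [-1.43, 4.57], [0, 2.65], [-2.85, 2.85]. Speed limits (rad/s): [2.79, 2.79, 3.14, 3.14, 3.14, 3.14].

INTERFACE

Orientations are given as a unit quaternion [x, y, z, w].
In Python, from rig import robot gives the robot as it stands. The module is installed in compiled form; this text tells all that it offers.
- The arm moves only by the tool servo_tool, never from a script. Its argument "rows" is one flat list of numbers, 5 for each row, row after row: the closure, from -1 (fully open) to 1 (shut), so that 0 is half open, then the shift along the tool's x, y, z in m, then the turn about the tool's z in degrees. A call has 1 to 5 rows; each row shifts and turns the commanded pose from where the row before left it, along the tool's axes as they then stand; what a row does not reach is not made up. A row lasts 1/12 s, in which the tool goes at most 41.7 mm and 7.16 degrees, less where a joint would pass 70% of its speed; a pose out of reach is approached as far as the arm can. A call with a gripper value outside its range is refused whole. The fingers move at their own pace and stop on an object; "newtons" is the grip in N (left out, the last holds). Time passes only in rows, so rows that do not move let the fingers close. It gives the time, the measured TCP pose, the force, the opening and the grip force at its end, in the units of the state.
- robot.get_obs(): the state, without advancing time (a new reading comes with each control period).
- robot.camera(name): name is "scene" or "top"; returns a dict with "pixels" (480x640x3 uint8, red, green, blue), "intrinsics" (3x3 intrinsics, pixels), "dist" ([k1, k2, p1, p2, k3] as OpenCV has them; the pictures are not rectified), "rvec" (rotation vector, rad) and "tvec" (3), from world to camera coordinates, as OpenCV has them. Camera axes: x right, y down, z forward; pixel columns grow to the right and rows downward; lengths in m; the calibration is good to about 2 mm. A picture is of the moment at which its call begins. There is no depth.
- robot.hand_in(): hands the job in; it is judged then, once.
Trained networks look in a picture, given as the dict that the camera call returned (one of the last four; its "shot" number tells which), for a name from the list of things; names that differ only in an ending like _2 or _b are one class to them, and where a whole thing is asked for, a point or a joint stands for the part that bears it (a point fixed in the world has none). Each returns a list of dicts, best first, with "score" (0 to 1); they miss things now and then, are a little off and sometimes report something else, mostly with a low value. They report only what shows in the picture. A call takes as long as a camera call.
- robot.spot_in(picture, query): "at" ([x, y, z] in m, in world coordinates, good to about 4 mm: the middle of the surface that is visible of it).
- robot.outline_of(picture, query): "region" (480x640 bool, what is visible of it).
- robot.place_of(picture, query): "at" ([x, y, z] in m, in world coordinates, good to about 4 mm: a listed point, or the origin of a listed thing).
The state is a dict: "time": time; "q": joint angles; "joint_velocities": joint speeds; "joint_torque": joint torques, N m; "position": TCP position; "tool_rot": TCP orientation; "ft_force": force on the tool from outside, world axes, zero at the start; "moment": the same for the moment, N m; "grip_width": finger opening in m; "grip_force": force on a finger pad.
Only numpy, scipy, OpenCV 4.12 (cv2) and the standard library are available. Lean on these libraries where they do the work, as an engineer would, in place of code of your own. Each camera call takes 0.05 s, during which the arm holds its last target. There are 200 camera calls.

## Working session

There is one attempt and no reset: what is moved stays moved. The work goes in short steps, Python scripts to look and compute and a tool call to move; the robot and the scene stay as the last step left them, time stands still between calls to the robot, and variables do not carry over. Pictures are saved under pics/ and viewed, at most 10 in all, crops included, and the job is handed in when it is done.

Besides the shell and the picture viewer there is one more tool, called after "Request:" as name(argument=value, ...) on one line, values as JSON. servo_tool: Moves the arm, as the interface text tells. Its arguments: {"type":"object","properties":{"rows":{"type":"array","items":{"type":"number"}},"newtons":{"type":"number"}},"required":["rows"]}

```bash
mkdir -p pics; cat > h.py <<'E'
import numpy as np, cv2
from rig import robot
from scipy.spatial.transform import Rotation as R
def pic(c,f=None):
    p=robot.camera(c)
    if f: cv2.imwrite('pics/'+f,p['pixels'][:,:,::-1])
    return p
def proj(p,X):
    return cv2.projectPoints(np.array(X,float).reshape(-1,1,3),p['rvec'],p['tvec'],p['intrinsics'],p['dist'])[0].reshape(-1,2)
E
python3 - <<'E'
from h import *
np.set_printoptions(precision=4,suppress=True)
for c in ('scene','top'):
    p=pic(c,c+'0.png')
    Rm=cv2.Rodrigues(p['rvec'])[0]; print(c,'cam at',-Rm.T@p['tvec'].ravel())
    for n in ['phone_stand','collar_mouth','inner_tube','tilt_handle','lever_pin','lever_tip','ring_cone','glass_dish']:
        r=robot.place_of(p,n)
        print(n,[(np.round(k['at'],4),round(k['score'],2)) for k in r[:2]])
o=robot.get_obs();print(o)
E
```

```text
scene cam at [ 0.9513 -0.5844  1.0065]
phone_stand [(array([ 0.3871, -0.0495, -0.0007]), 0.67)]
collar_mouth [(array([ 0.4922, -0.0565,  0.1615]), 0.85)]
inner_tube [(array([ 0.5105, -0.0584,  0.1719]), 0.93)]
tilt_handle [(array([ 0.4842, -0.1976,  0.0021]), 0.25)]
lever_pin [(array([ 0.4828, -0.0458,  0.1601]), 0.66), (array([ 0.4651, -0.4741,  0.0117]), 0.31)]
lever_tip []
ring_cone []
glass_dish [(array([ 0.5719, -0.0568,  0.0146]), 0.61)]
top cam at [ 0.3393 -0.1126  1.1969]
phone_stand [(array([ 0.3915, -0.0524,  0.0036]), 0.57)]
collar_mouth [(array([ 0.4932, -0.0558,  0.1672]), 0.89)]
inner_tube [(array([ 0.4822, -0.0415,  0.1596]), 0.73), (array([ 0.5114, -0.0563,  0.1704]), 0.55)]
tilt_handle [(array([ 0.5068, -0.0874,  0.1711]), 0.85), (array([ 0.39  , -0.0512,  0.0045]), 0.29)]
lever_pin [(array([ 0.4842, -0.0445,  0.1566]), 0.9), (array([ 0.3907, -0.0529,  0.0028]), 0.74)]
lever_tip [(array([ 0.5301, -0.0258,  0.1737]), 0.55)]
ring_cone [(array([ 0.4857, -0.2003,  0.0018]), 0.77)]
glass_dish [(array([ 0.5736, -0.0566,  0.0091]), 0.55), (array([ 0.5084, -0.0545,  0.1701]), 0.5)]
{'time': 0.9, 'q': array([ 1.0625,  0.5275,  1.4327,  0.    ,  1.1814, -0.1785]), 'joint_velocities': array([-0.0004, -0.0001,  0.0016,  0.001 , -0.0004, -0.0015]), 'joint_torque': array([  0.0003, -43.9999, -17.699 ,   0.0633,   0.0503,  -0.    ]), 'position': array([0.2024, 0.5913, 0.2226]), 'tool_rot': array([ 0.1641,  0.9864,  0.    , -0.    ]), 'ft_force': array([-0.6274, -0.1755, -0.0842]), 'moment': array([-0.0234,  0.0176,  0.0126]), 'grip_force': 0.0, 'grip_width': 0.08703244516672567}
```

```bash
python3 - <<'E'
import cv2
a=cv2.imread('pics/top0.png');b=cv2.imread('pics/scene0.png')
cv2.imwrite('pics/scene0v.png',b)
from h import *
p=pic('top')
print(proj(p,[[.4927,-.056,.165],[.511,-.0575,.171],[.5068,-.0874,.171],[.39,-.051,.0]]))
u,v=proj(p,[[.50,-.06,.17]])[0].astype(int)
c=a[max(v-75,0):v+75,max(u-100,0):u+100]; print(max(u-100,0),max(v-75,0))
cv2.imwrite('pics/top0c.png',cv2.resize(c,None,fx=4,fy=4,interpolation=cv2.INTER_CUBIC))
E
```

```text
[[276.01984125 255.11773062]
 [276.41885102 246.26082089]
 [290.38631886 247.82669604]
 [278.52936125 306.39733976]]
177 176
```

View pics/scene0v.png

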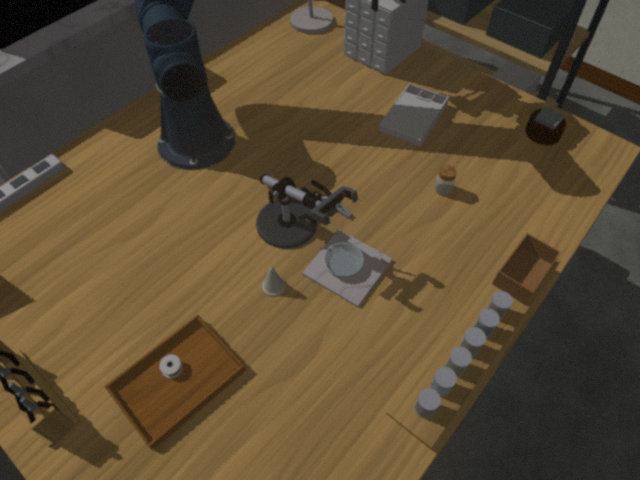

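View pics/top0c.png

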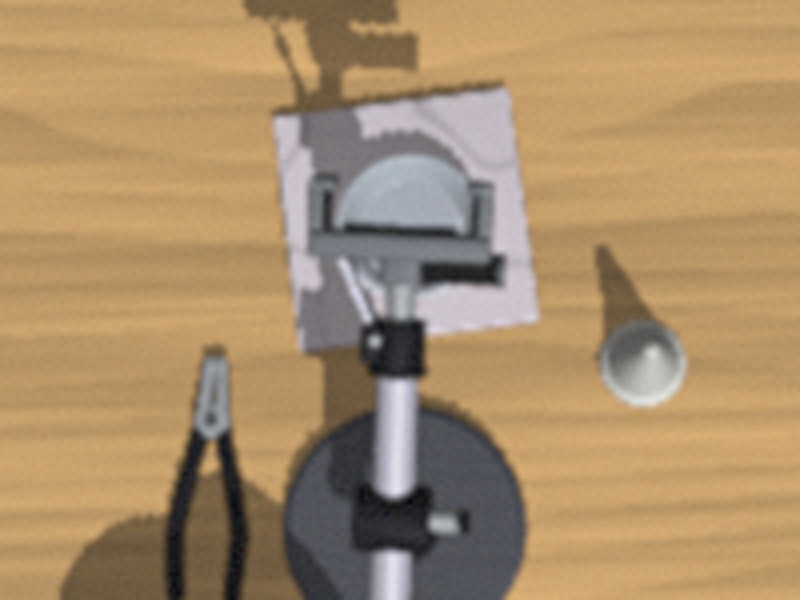

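```bash
cat >> h.py <<'E'
from scipy.optimize import least_squares
s,c=np.sin(np.radians(18)),np.cos(np.radians(18))
def W(P,b):  # collar_mouth frame (m) -> world; b=(mouth x,y,yaw)
    P=np.atleast_2d(P); l=c*P[:,0]-s*P[:,2]; h=s*P[:,0]+c*P[:,2]
    return np.c_[b[0]+l*np.cos(b[2])-P[:,1]*np.sin(b[2]), b[1]+l*np.sin(b[2])+P[:,1]*np.cos(b[2]), .165+h]
E
python3 - <<'E'
from h import *
np.set_printoptions(precision=4,suppress=True)
# stand origin in mouth frame
so=np.array([-.105*c-.165*s,0,.105*s-.165*c])
obs=[(so,[.3871,-.0495]),(so,[.3915,-.0524]),([0,0,0],[.4922,-.0565]),([0,0,0],[.4932,-.0558]),([.02,0,0],[.5105,-.0584]),([.02,0,0],[.5114,-.0563]),([-.01,.012,0],[.4828,-.0458]),([-.01,.012,0],[.4842,-.0445])]
P=np.array([o[0] for o in obs]);Q=np.array([o[1] for o in obs])
f=least_squares(lambda b:(W(P,b)[:,:2]-Q).ravel(),[.49,-.05,0]); print(f.x,np.degrees(f.x[2]))
print((W(P,f.x)[:,:2]-Q)*1000)
p=pic('top'); 
# pixel features in top image (crop/4+offset): bar rear top edge ends, mouth top centre, handle end, pin
feat=[([.036,.048,.03],(310,252)),([.036,-.048,.03],(490,262)),([0,0,.015],(402,321)),([.02,-.056,.0],(500,284)),([-.01,.012,.015],(375,342)),([-.03,0,.015],(399,375))]
pp=np.array([a[1] for a in feat])/4+[177,176]
g=least_squares(lambda b:(proj(p,W([a[0] for a in feat],b))-pp).ravel(),f.x); print(g.x,np.degrees(g.x[2]));print(g.fun.reshape(-1,2))
b=f.x; im=p['pixels'][:,:,::-1].copy(); im=im[176:326,177:377]; im=cv2.resize(im,None,fx=4,fy=4,interpolation=cv2.INTER_CUBIC)
for bb,col in((f.x,(0,0,255)),(g.x,(0,255,0))):
    for q in proj(p,W([a[0] for a in feat],bb)): cv2.circle(im,tuple(int(v) for v in (q-[177,176])*4),3,col,-1)
cv2.imwrite('pics/ov.png',im)
E
```

```text
[ 0.4928 -0.0567 -0.0534] -3.0608243898840644
[[ 0.8404 -1.5638]
 [-3.5596  1.3362]
 [ 0.5906 -0.1704]
 [-0.4094 -0.8704]
 [ 1.2846  0.7139]
 [ 0.3846 -1.3861]
 [ 1.1344  1.6203]
 [-0.2656  0.3203]]
[ 0.4927 -0.0586 -0.0664] -3.8065941547432516
[[-0.7943  0.5469]
 [ 0.3002 -0.1337]
 [-0.7727  0.0267]
 [ 1.547  -0.0553]
 [ 0.1931 -0.8101]
 [-0.4459  0.3952]]
```

View pics/ov.png

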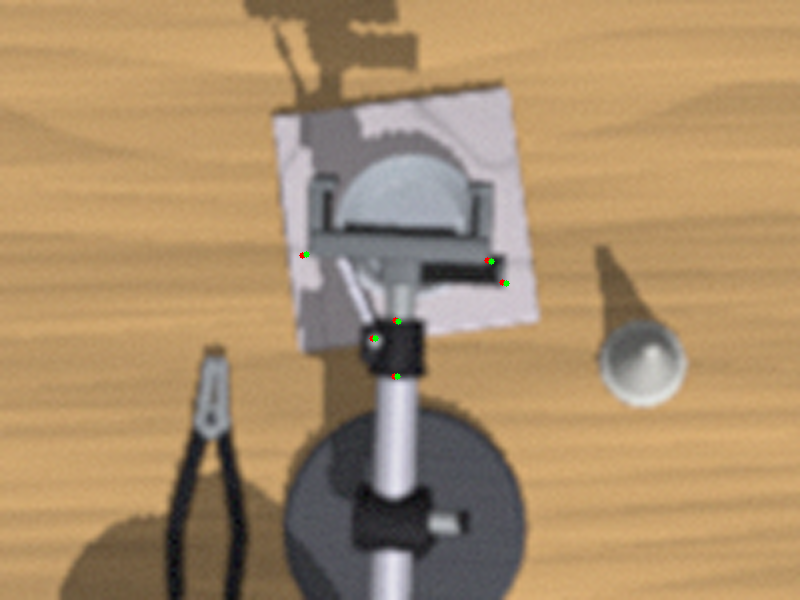

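Request:
servo_tool(rows=[-1, 0, 0, -0.0125, -5.2, -1, 0, 0, -0.0125, -5.2, -1, 0, 0, -0.0125, -5.2, -1, -0.0185, -0.035, 0, 0, -1, -0.0185, -0.035, 0, 0], newtons=20)

```text
time: 1.42
position: [0.2354, 0.5204, 0.2609]
tool_rot: [0.027, 1.0, 0.001, 0.001]
ft_force: [0.6, -0.3, -0.2]
grip_width: 0.0869
grip_force: 0.0
```

Request:
servo_tool(rows=[-1, -0.0185, -0.035, 0, 0, -1, -0.0185, -0.035, 0, 0, -1, -0.0185, -0.035, 0, 0, -1, -0.0185, -0.035, 0, 0, -1, -0.0185, -0.035, 0, 0])

```text
time: 1.83
position: [0.3179, 0.3377, 0.2603]
tool_rot: [0.028, 1.0, 0.0, 0.0]
ft_force: [0.1, 0.5, 0.1]
grip_width: 0.0871
grip_force: 0.0
```

Request:
servo_tool(rows=[-1, -0.0185, -0.035, 0, 0, -1, -0.0185, -0.035, 0, 0, -1, -0.0185, -0.035, 0, 0, -1, -0.0185, -0.035, 0, 0, -1, -0.0185, -0.035, 0, 0])

```text
time: 2.25
position: [0.4003, 0.1575, 0.2604]
tool_rot: [0.029, 1.0, 0.0, 0.0]
ft_force: [1.3, -0.1, -0.8]
grip_width: 0.0869
grip_force: 0.0
```

Request:
servo_tool(rows=[-1, -0.0182, -0.0345, 0, 0, -1, -0.0182, -0.0345, 0, 0, -1, -0.0182, -0.0345, 0, 0, -1, -0.0182, -0.0345, 0, 0, -1, -0.0182, -0.0345, 0, 0])

```text
time: 2.67
position: [0.4813, -0.0202, 0.2603]
tool_rot: [0.029, 1.0, 0.0, 0.0]
ft_force: [0.5, 0.3, 0.6]
grip_width: 0.0868
grip_force: 0.0
```

Request:
servo_tool(rows=[-1, -0.0172, -0.032, 0, 0, -1, 0, 0, 0, 0])

```text
time: 2.83
position: [0.5004, -0.0576, 0.2606]
tool_rot: [0.031, 0.999, -0.002, 0.003]
ft_force: [-0.1, 0.8, 0.7]
grip_width: 0.0868
grip_force: 0.0
```

Request:
servo_tool(rows=[-1, 0.0035, 0.0024, 0, 0, -1, 0, 0, 0.02, 0])

```text
time: 3.0
position: [0.494, -0.0486, 0.2425]
tool_rot: [0.029, 1.0, -0.0, 0.003]
ft_force: [0.4, -0.5, -0.4]
grip_width: 0.0868
grip_force: 0.0
```

```bash
python3 - <<'E'
from h import *
o=robot.get_obs();print(o['position'],o['tool_rot'])
p=pic('scene')
def crop(p,ctr,f):
    u,v=proj(p,[ctr])[0].astype(int); k=p['pixels'][v-60:v+60,u-80:u+80,::-1]
    cv2.imwrite('pics/'+f,cv2.resize(k,None,fx=5,fy=5,interpolation=cv2.INTER_CUBIC)); print(u-80,v-60)
crop(p,[.5,-.055,.2],'s1.png')
E
```

```text
[ 0.49402778 -0.04858864  0.24253832] [ 2.91833221e-02  9.99569832e-01 -4.93025579e-04  2.87067974e-03]
240 134
```

View pics/s1.png

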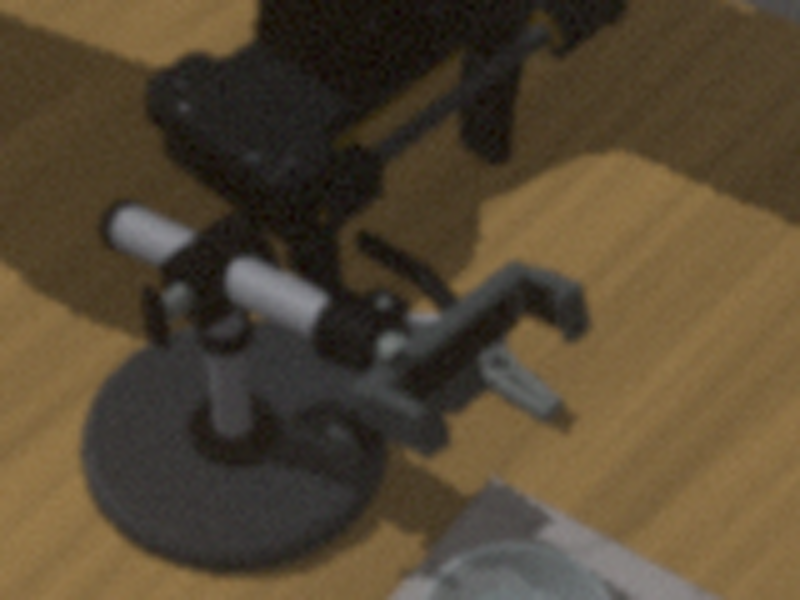

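Request:
servo_tool(rows=[-1, 0, 0, 0, 0, -1, 0, 0, 0, 0])

```text
time: 3.22
position: [0.4919, -0.0472, 0.2402]
tool_rot: [0.028, 1.0, 0.0, -0.001]
ft_force: [1.1, -0.3, 1.1]
grip_width: 0.0867
grip_force: 0.0
```

Request:
servo_tool(rows=[-1, -0.0057, -0.0075, 0, 0, -1, 0, 0, 0, 0, -1, 0, 0, 0, 0])

```text
time: 3.47
position: [0.4989, -0.0567, 0.2408]
tool_rot: [0.029, 1.0, -0.0, 0.001]
ft_force: [0.3, 1.2, -0.4]
grip_width: 0.0876
grip_force: 0.0
```

Request:
servo_tool(rows=[-1, 0, 0, 0.03, 0, -1, 0, 0, 0.03, 0, -1, 0, 0, 0.028, 0, -1, 0, 0, 0, 0, -1, 0, 0, 0, 0])

```text
time: 3.88
position: [0.4973, -0.0561, 0.1514]
tool_rot: [0.029, 1.0, 0.0, -0.002]
ft_force: [0.7, -0.2, 0.2]
grip_width: 0.0871
grip_force: 0.0
```

```bash
python3 - <<'E'
from h import *
o=robot.get_obs();print(o['position'],o['tool_rot'],o['ft_force'])
for n in('scene','top'):
    p=pic(n)
    for q in('lever_tip','tilt_handle','inner_tube'): print(n,q,[(np.round(k['at'],4),round(k['score'],2)) for k in robot.place_of(p,q)[:2]])
p=pic('scene')
u,v=proj(p,[[.5,-.055,.18]])[0].astype(int); k=p['pixels'][v-60:v+60,u-80:u+80,::-1]
cv2.imwrite('pics/s2.png',cv2.resize(k,None,fx=5,fy=5,interpolation=cv2.INTER_CUBIC))
E
```

```text
[ 0.49728387 -0.0560936   0.15143245] [ 2.87620768e-02  9.99584951e-01  4.96799457e-04 -1.55613562e-03] [ 0.69987065 -0.18856243  0.16279236]
scene lever_tip []
scene tilt_handle [(array([ 0.5107, -0.0904,  0.1685]), 0.71)]
scene inner_tube [(array([ 0.5116, -0.0575,  0.1691]), 0.75)]
top lever_tip []
top tilt_handle [(array([ 0.4826, -0.0451,  0.159 ]), 0.59)]
top inner_tube []
```

View pics/s2.png

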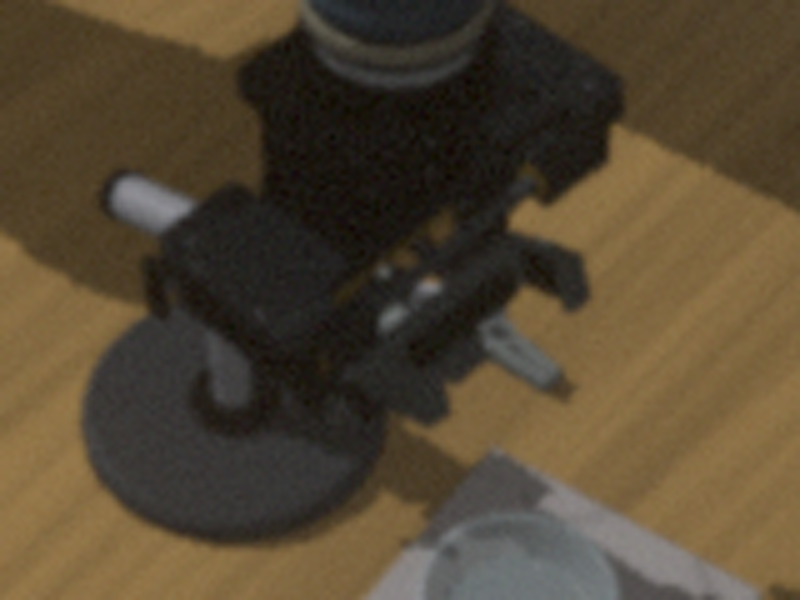

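```bash
cat >> h.py <<'E'
B=(.4928,-.058,np.radians(-3.4))
def travel():
    ref=np.load('ref.npy'); ps=[pic('scene') for _ in range(3)]; p=ps[0]
    cur=np.mean([q['pixels'].astype(np.float32) for q in ps],0)
    g=lambda a:cv2.GaussianBlur(cv2.cvtColor(a,cv2.COLOR_RGB2GRAY),(0,0),.7)
    ref,cur=g(ref),g(cur); out=[]
    ds=np.arange(-.004,.045,.00025)
    for y in (-.044,.044):
        P=np.array([[.066,y,.02]]); u0=proj(p,W(P,B))[0]
        t=cv2.getRectSubPix(ref,(17,15),tuple(map(float,u0)))
        sc=[cv2.matchTemplate(cv2.getRectSubPix(cur,(17,15),tuple(map(float,proj(p,W(P+[[d,0,0]],B))[0]))),t,cv2.TM_CCOEFF_NORMED)[0,0] for d in ds]
        i=int(np.argmax(sc)); out.append((round(ds[i]*1e3,2),round(float(sc[i]),3)))
    o=robot.get_obs(); print('travel mm',out,'tcp',np.round(o['position'],4),'F',np.round(o['ft_force'],1),'w',o['grip_width'],o['grip_force'],'t',o['time'])
    return out
E
python3 - <<'E'
from h import *
np.save('ref.npy',np.mean([pic('scene')['pixels'].astype(np.float32) for _ in range(4)],0))
travel()
E
```

```text
travel mm [(np.float64(0.0), 0.999), (np.float64(0.0), 1.0)] tcp [ 0.498  -0.0563  0.152 ] F [ 0.4 -0.2 -0.6] w 0.0870100871854428 0.0 t 4.6833
```

Request:
servo_tool(rows=[-1, -0.005, 0, 0, 0, -1, -0.0048, 0, -0.0015, 0, -1, -0.0048, 0, -0.0015, 0, -1, 0, 0, 0, 0, -1, 0, 0, 0, 0])

```text
time: 5.1
position: [0.5132, -0.0574, 0.1551]
tool_rot: [0.029, 1.0, -0.0, 0.0]
ft_force: [-1.0, 0.1, -0.5]
grip_width: 0.0869
grip_force: 0.4
```

```bash
python3 -c "
from h import *
travel()"
```

```text
travel mm [(np.float64(13.75), 0.912), (np.float64(13.5), 0.997)] tcp [ 0.5124 -0.0572  0.1549] F [-1.2 -0.9  0.4] w 0.08713797947111968 0.3609918896108866 t 5.25
```

Request:
servo_tool(rows=[-1, -0.0047, 0, -0.0015, 0, -1, -0.0047, 0, -0.0015, 0, -1, -0.0046, 0, -0.0015, 0, -1, 0, 0, 0, 0, -1, 0, 0, 0, 0])

```text
time: 5.67
position: [0.5273, -0.0582, 0.1597]
tool_rot: [0.029, 1.0, -0.0, 0.0]
ft_force: [-1.6, -0.5, -0.1]
grip_width: 0.0868
grip_force: 0.4
```

```bash
python3 - <<'E'
from h import *
travel()
for n in('scene','top'):
    p=pic(n)
    for q in('lever_tip','tilt_handle','inner_tube','length_ring','collar_mouth'): print(n,q,[(np.round(k['at'],4),round(k['score'],2)) for k in robot.place_of(p,q)[:2]])
p=pic('scene')
u,v=proj(p,[[.52,-.055,.18]])[0].astype(int); k=p['pixels'][v-45:v+45,u-60:u+60,::-1]
cv2.imwrite('pics/s3.png',np.clip(cv2.resize(k,None,fx=6,fy=6,interpolation=cv2.INTER_CUBIC)*1.6,0,255).astype(np.uint8))
E
```

```text
travel mm [(np.float64(28.25), 0.822), (np.float64(28.25), 0.995)] tcp [ 0.5264 -0.058   0.1595] F [-0.6 -0.4  0.5] w 0.08738217226705158 0.3924968373030424 t 5.8167
scene lever_tip [(array([ 0.5275, -0.0284,  0.1732]), 0.45)]
scene tilt_handle [(array([ 0.5345, -0.093 ,  0.1773]), 0.63)]
scene inner_tube [(array([ 0.5391, -0.0601,  0.181 ]), 0.84)]
scene length_ring [(array([ 0.4906, -0.0596,  0.1614]), 0.58)]
scene collar_mouth [(array([ 0.4931, -0.0582,  0.1644]), 0.93), (array([ 0.4894, -0.0573,  0.1659]), 0.71)]
top lever_tip []
top tilt_handle []
top inner_tube []
top length_ring [(array([ 0.467 , -0.4756,  0.0074]), 0.75)]
top collar_mouth []
```

View pics/s3.png

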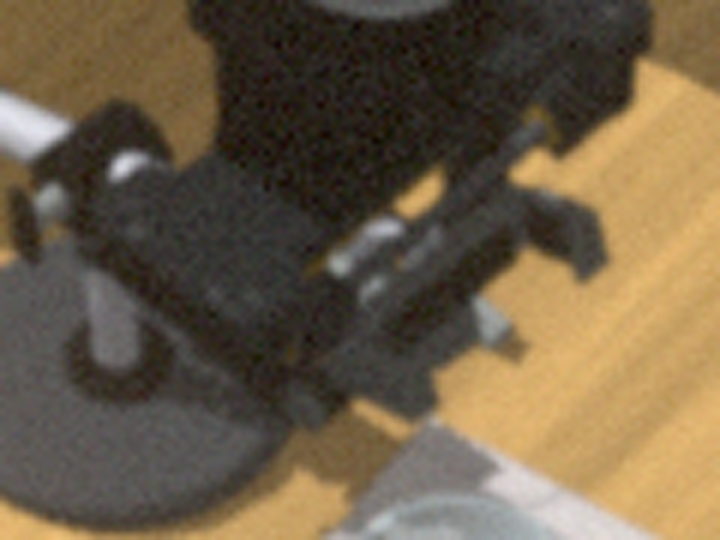

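Request:
servo_tool(rows=[-0.5, 0, 0.001, 0, 0, -0.35, 0, 0, 0, 0, -0.2, 0, 0, 0, 0, -0.2, 0, 0, 0, 0, -0.2, 0, 0, 0, 0], newtons=30)

```text
time: 6.88
position: [0.5269, -0.0568, 0.1596]
tool_rot: [0.029, 1.0, 0.0, 0.0]
ft_force: [0.3, 0.8, 0.1]
grip_width: 0.0612
grip_force: 1.0
```

```bash
python3 -c "
from h import *
travel()"
```

```text
travel mm [(np.float64(28.0), 0.828), (np.float64(27.75), 0.995)] tcp [ 0.5269 -0.0569  0.1596] F [-0.2  0.8  1. ] w 0.05447929278506146 0.9135547475307249 t 7.0333
```

Request:
servo_tool(rows=[-0.1, 0, 0, 0, 0, 0, 0, 0, 0, 0, 0.1, 0, 0, 0, 0, 0.1, 0, 0, 0, 0, 0.1, 0, 0, 0, 0])

```text
time: 7.45
position: [0.5262, -0.057, 0.1594]
tool_rot: [0.029, 1.0, 0.0, -0.0]
ft_force: [-1.6, -0.6, 0.6]
grip_width: 0.0403
grip_force: 1.8
```

```bash
python3 -c "
from h import *
travel()"
```

```text
travel mm [(np.float64(27.25), 0.843), (np.float64(27.0), 0.995)] tcp [ 0.5262 -0.057   0.1594] F [-2.7 -0.1  0. ] w 0.03957097435106918 1.9055575740549102 t 7.6
```

Request:
servo_tool(rows=[0.1, -0.0015, 0, -0.0005, 0, 0.2, 0, 0, 0, 0, 0.25, 0, 0, 0, 0, 0.25, 0, 0, 0, 0])

```text
time: 7.93
position: [0.5277, -0.057, 0.1599]
tool_rot: [0.029, 1.0, 0.0, -0.0]
ft_force: [-3.2, -0.6, -0.0]
grip_width: 0.0338
grip_force: 2.0
```

```bash
python3 -c "
from h import *
travel()"
```

```text
travel mm [(np.float64(28.25), 0.817), (np.float64(28.5), 0.994)] tcp [ 0.5278 -0.0571  0.1599] F [-3.3 -0.2 -0.4] w 0.03292916105176595 1.9739407397355535 t 8.0833
```

Request:
servo_tool(rows=[0.3, -0.0005, 0, 0, 0, 0.37, 0, 0, 0, 0, 0.37, 0, 0, 0, 0])

```text
time: 8.33
position: [0.5284, -0.0571, 0.16]
tool_rot: [0.029, 1.0, 0.0, -0.0]
ft_force: [-4.1, -0.2, -0.5]
grip_width: 0.0284
grip_force: 2.0
```

```bash
python3 -c "
from h import *
travel()"
```

```text
travel mm [(np.float64(28.5), 0.819), (np.float64(29.25), 0.993)] tcp [ 0.5285 -0.0571  0.16  ] F [-3.5  0.3  0.2] w 0.027696576333693938 1.9397049816325307 t 8.4833
```

Request:
servo_tool(rows=[0.45, 0, 0, 0, 0, 0.55, 0, 0, 0, 0, 0.6, 0, 0, 0, 0, 0.6, 0, 0, 0, 0])

```text
time: 8.82
position: [0.5286, -0.0559, 0.16]
tool_rot: [0.029, 1.0, 0.001, 0.0]
ft_force: [-2.3, 4.7, 0.2]
grip_width: 0.0213
grip_force: 31.7
```

```bash
python3 - <<'E'
from h import *
travel()
p=pic('scene')
for q in('lever_tip','inner_tube','collar_mouth'): print(q,[(np.round(k['at'],4),round(k['score'],2)) for k in robot.place_of(p,q)[:2]])
E
```

```text
travel mm [(np.float64(30.0), 0.806), (np.float64(29.75), 0.994)] tcp [ 0.5286 -0.0559  0.16  ] F [-3.2  4.8  0.2] w 0.021639243967179853 31.656492378388066 t 8.9667
lever_tip []
inner_tube [(array([ 0.5412, -0.06  ,  0.181 ]), 0.57)]
collar_mouth []
```

```bash
python3 - <<'E'
from h import *
r=cv2.imread('pics/top0.png')
p=pic('top'); cu=p['pixels'][:,:,::-1].copy()
a=proj(p,W([[.06,0,.03]],B))[0].astype(int)
u,v=a; k=np.hstack([x[v-50:v+40,u-45:u+45] for x in (r,cu)])
cv2.imwrite('pics/t1.png',np.clip(cv2.resize(k,None,fx=4.4,fy=4.4,interpolation=cv2.INTER_CUBIC)*1.3,0,255).astype(np.uint8)); print(u-45,v-50)
for d in (0,.028,.030): print(d,proj(p,W([[.078+d,.048,.032],[.078+d,-.048,.032]],B)))
E
```

```text
231 178
0 [[253.57520731 219.64327621]
 [300.04586905 221.15807218]]
0.028 [[253.8044225  206.08454258]
 [300.456331   207.60909247]]
0.03 [[253.82090088 205.11203551]
 [300.48577816 206.63728452]]
```

View pics/t1.png

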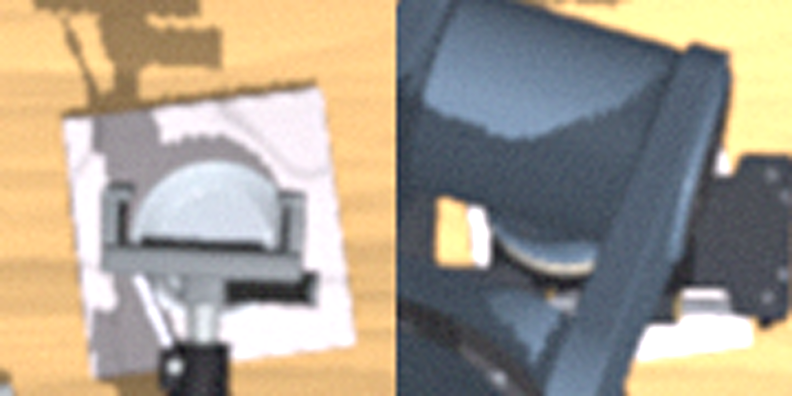

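Request:
servo_tool(rows=[0.6, 0.0015, 0, 0.0005, 0, 0.6, 0, 0, 0, 0, 0.6, 0, 0, 0, 0, 0.6, 0, 0, 0, 0])

```text
time: 9.55
position: [0.5286, -0.056, 0.16]
tool_rot: [0.03, 1.0, 0.001, 0.002]
ft_force: [-0.7, 5.3, 0.2]
grip_width: 0.0214
grip_force: 31.5
```

```bash
python3 -c "
from h import *
travel()"
```

```text
travel mm [(np.float64(30.0), 0.812), (np.float64(29.5), 0.993)] tcp [ 0.5286 -0.0559  0.16  ] F [-0.2  5.2  1. ] w 0.021243527963501267 31.488600798184052 t 9.7
```

```bash
python3 -c "
from h import *
print(robot.hand_in())"
```

```text
the job is handed in; nothing more can be done
None
```

I handed the job in with the tube clamped, the cam lever shut and the fingers gripping at about 31 N. The length ring is about 2 mm past the collar's mouth by camera tracking, inside the 4 mm limit. I could not see the ring or lever directly at the end, so "shut" rests on the 21–22 mm finger width and the tube not moving in a 1.5 mm pull-back. I saw no contact with the other things on the bench but did not check them again at the end.

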